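# Release the pop-out T-handle and open the tool chest

### The arm

A 6-joint arm with a two-finger parallel gripper is mounted at the origin on a cart in front of the work surface, level with it; the furniture and walls round the work are solid. World frame = base frame: x ahead of the robot, y to its left, z up, the work surface at z = 0. Lengths are in m, angles in rad, forces in N, time in s.
With the tool pointing down it reaches from about 0.25 to 0.775 m from the base axis. Payload 4 kg.
Tool frame: the origin (TCP) lies at the very end of the fingers, on their centre line; the grasp point (between the pads) lies 19 mm behind it; z points along the fingers, y is the line along which they close (so a half turn about z gives the same grasp; the last joint's range is limited). The gripper opens to 94 mm and grips with 3 to 60 N. Pads are 16 mm wide; open, the fingers measure 119 mm over their backs; the gripper's body (75 mm by 177 mm) begins 78 mm behind the grasp point.
Start: joints at [1.024, 0.087, 1.371, -0, 1.684, -0.103], TCP at [0.236, 0.497, 0.206] pointing down, gripper open.
Joint ranges: [-3.1, 3.1], [-0.76, 2.03], [0.27, 2.55], [-1.08, 4.22], [0.17, 2.65], [-2.57, 2.57]. Speed limits (rad/s): [2.79, 2.79, 3.14, 3.14, 3.14, 3.14].

### API

Orientations are given as [roll, pitch, yaw] about the fixed x, y, z axes, in that order (R = Rz(yaw) Ry(pitch) Rx(roll)).
In Python, from bench import robot gives the robot as it stands. The module is installed in compiled form; this text tells all that it offers.
- The arm moves only by the tool move_arm, never from a script. Its argument "deltas" is one flat list of numbers, 7 for each row, row after row: the turn, a rotation vector about the tool's x, y, z in rad, then the shift along the tool's x, y, z in cm, then the closure, from -1 (fully open) to 1 (shut). A call has 1 to 8 rows; each row is the pose to reach, as a shift and turn from the pose commanded when the call began, along the tool's axes at that moment; what a row does not reach only later rows make up. A row lasts 1/10 s, in which the tool goes at most 50 mm and 8.59 degrees, less where a joint would pass 70% of its speed; a pose out of reach is approached as far as the arm can. A call with a gripper value outside its range is refused whole. The fingers move at their own pace and stop on an object; the grip force is fixed at half the most. Time passes only in rows, so rows that repeat a pose let the fingers close. It gives the time, the measured TCP pose, the force, the opening and the grip force at its end, in the units of the state.
- robot.get_obs(): the state, without advancing time (a new reading comes with each control period).
- robot.snapshot(name): name is "scene" or "top" or "wrist"; returns a dict with "image" (400x640x3 uint8, red, green, blue), "depth" (400x640 float32, m along the optical axis (not along the pixel's ray), 0 where there is no reading), "fov_y" (degrees; the focal length in pixels is half the picture's height over the tangent of half this angle, whatever the lens; pixels are square), "cx", "cy" (the principal point, pixels), "origin" and "orientation" of the camera in the world; the wrist camera has in their place "T_tool_cam" (4x4, takes a point from camera to tool coordinates, whose origin is the TCP and whose axes are the flange's). Camera axes: x right, y up, looking along -z (the intrinsics and any distortion apply to the point x, -y, -z); pixel columns grow to the right and rows downward; lengths in m; the calibration is good to about 2 mm. A picture is of the moment at which its call begins: read the wrist's pose just before it.
- robot.close_job(): hands the job in; it is judged then, once.
The state is a dict: "time": time; "joint_positions": joint angles; "qvel": joint speeds; "joint_torque": joint torques, N m; "tool_pos": TCP position; "ee_rot": TCP orientation; "wrist_force": force on the tool from outside, world axes, zero at the start; "wrist_torque": the same for the moment, N m; "width": finger opening in m; "finger_force": force on a finger pad.
Only numpy, scipy, OpenCV 4.12 (cv2) and the standard library are available. Lean on these libraries where they do the work, as an engineer would, in place of code of your own. Each camera call takes 0.05 s, during which the arm holds its last target. There are 200 camera calls.

### The job

Open the grey steel tool chest: press the round button beside the flush T-handle on its lid gently, just until the handle pops out. Then bear down on the handle just firmly enough to squeeze the lid home onto its rubber seal, and under that pressure turn it clockwise (seen from above), without forcing it against any stop, until the cam lets the lid go. Raise the lid until its spring hinge carries it fully open, leave it standing open with the handle turned, and do not disturb the other things on the bench.

Things in the scene. Friction and masses are not known exactly. Their poses are not given: they have to be found in the camera images.
- tool_chest: grey steel chest, 170 deep (x), 270 wide (y), 105 high without its lid; stands fast. Origin: centre of its underside; at yaw 0 its x points away from the robot, y left, z up. The lid is 181 by 280 mm, its top about 135 above the bench. A dark lock plate on it (54 by 139 mm, top about 139 above the bench) carries T-handle and button
- button: round button, 23 mm across, on the lock plate, 66 mm right (chest -y) of the T-handle's centre. Origin: centre of its top face, 9.5 above the plate. It goes 8 mm down to a hard stop, against 2.5 to 7 N; the lid yields 1 or 2 mm under it. The catch lets go between 3 and 7 mm down, differently on every chest: stop when the handle pops. Over 15 N spoils it
- t_bar (a point): centre of the top face of the T-handle's cross bar: bar 80 long, 14 wide, 12 high, on a 13 mm stem. Shut, its top is flush with the lock plate (5 mm gaps round it, too tight for fingers), the bar along the chest's y and this frame's y. Popped out it stands 24 higher, 12 mm free under the bar, and cannot be pushed back. z is the turning axis, up. Moves with the handle
- lid_hinge (a point): middle of the lid's hinge line, 87 mm behind the chest's centre, 105 above the bench; the hinge line runs along the chest's y. The handle's axis lies 113 mm in front of it
- handle_out (a joint): how far the T-handle stands out, m: 0 flush and caught, 0.024 popped out by its spring; there the catch holds it out, so a push on it goes to the lid
- handle_turn (a joint): turn of the T-handle, rad: 0 locked, grows clockwise seen from above, end stop 1.65; stays where left; cannot turn while flush. At 0.06 the cam meets the keeper's rib unless the lid is held down: push the handle down with 8 to 16 N (softer or harder seal, not known beforehand). Past 0.8 the rib is behind and the push can end; at 1.3 the cam is clear. Takes 0.1 to 0.3 N m
- lid (a joint): lid angle, rad: about 0.02 shut and locked (the seal holds it up), 0 pressed down on its stops, 1.25 fully open; the front edge rises as it grows. Unlocked, the seal lifts it to 0.03 to 0.06. A damped spring hinge nearly balances it: let go below 0.4 it sinks slowly, above 0.5 it rises by itself to 1.25 in some 3 s
- tape_measure: yellow tape measure, 74x100x37 mm, right of the chest; leave it
- block_oak: oak offcut, 70x90x42 mm, left of the chest; leave it
- sanding_block: sanding block, 67x112x32 mm, lying on the right of the bench; leave it
- chisel: chisel with wooden handle, 256 mm, on the left; leave it
- marker: marker pen, 135 mm, on the left; leave it
- keeper: steel keeper plate inside the front wall, hidden while the lid is shut; the seal holds the cam up against its underside. A rib 2.3 mm deep under it stops the cam from shaking round; the lid must go down about 1.6 mm at the handle for the cam to pass beneath. Over 30 N between cam and keeper (turning or lifting by force) is wrenching. Origin: the chest's
- cam: steel cam blade under the lid, 52 mm long, fast to the handle's spindle; points to the front while locked, turns with the handle. Origin on the handle's axis, on the height of the hinge
- lid_stops: two steel stops at the ends of the front rim; the lid lands on them when the handle has been pushed down 2.3 mm, with 10 to 17 N on the handle. About 22 N more on the handle rams them with 15 N, which is too much. Origin: the chest's

How it is judged:
On the way, in this order (a step that is already met when the one before it is completed fails the run):
1. the T-handle has popped out of its recess (value of joint handle_out above 0.018 m), for 0.2 s.
2. the popped-out T-handle has been turned until the cam lets the lid go (value of joint handle_turn above 1.2 rad and value of joint handle_out above 0.015 m), for 0.1 s.
At the end, for the whole second after the job is handed in: The lid stands at least 1.1 rad open and at rest, with the handle still turned (over 1.2 rad) (value of joint lid above 1.1 rad and velocity of joint lid below 0.1 rad/s and value of joint handle_turn above 1.2 rad); the robot touches nothing.
It fails at once if the button was pressed with over 15 N (contact force between the fingers and button above 15 N).
It fails at once if the lid was rammed down on its stops with over 15 N (contact force between anything else and lid_stops above 15 N).
It fails at once if the cam was wrenched or pulled against its keeper with over 30 N (contact force between cam and keeper above 30 N).
It fails at once if a bystander was moved by more than 30 mm (distance of any of tape_measure, block_oak, sanding_block, chisel, marker from where it was at the start of the episode above 0.03 m).
It also fails if it takes over 67 s, if anything falls off the work surface, if the arm or the gripper's body presses on something with over 40 N, if the wrist force passes 120 N, or if a joint passes its speed limit or range.

## Working session

There is one attempt and no reset: what is moved stays moved. The work goes in short steps, Python scripts to look and compute and a tool call to move; the robot and the scene stay as the last step left them, time stands still between calls to the robot, and variables do not carry over. Pictures are saved under pics/ and viewed, at most 10 in all, crops included, and the job is handed in when it is done.

Besides the shell and the picture viewer there is one more tool, called after "Call:" in YAML: its name, and indented under it one key for each argument. move_arm: Moves the arm, as the interface text tells. Its arguments: {"type":"object","properties":{"deltas":{"type":"array","items":{"type":"number"}}},"required":["deltas"]}

```bash
mkdir -p pics; cat > h.py <<'E'
import numpy as np, cv2
from scipy.spatial.transform import Rotation as R
from bench import robot
def snap(n,f):
    o=robot.get_obs(); s=robot.snapshot(n); cv2.imwrite('pics/'+f+'.png',s['image'][:,:,::-1])
    s['tp']=np.array(o['tool_pos']); s['te']=np.array(o['ee_rot']); s['n']=n
    np.save('pics/'+f+'.npy',s,allow_pickle=True); return s
def load(f): return np.load('pics/'+f+'.npy',allow_pickle=True).item()
def cam(s):
    def rot(e):
        e=np.array(e); return e if e.shape==(3,3) else R.from_euler('xyz',e).as_matrix()
    if s['n']=='wrist':
        T=np.eye(4);T[:3,:3]=rot(s['te']);T[:3,3]=s['tp']; return T@np.array(s['T_tool_cam'])
    T=np.eye(4);T[:3,:3]=rot(s['orientation']);T[:3,3]=s['origin'];return T
def pt(s,u,v,z=None):
    f=200/np.tan(np.radians(s['fov_y'])/2)
    r=np.array([(u-s['cx'])/f,-(v-s['cy'])/f,-1]);T=cam(s);d=T[:3,:3]@r;o=T[:3,3]
    if z is not None: return o+d*(z-o[2])/d[2]
    w=s['depth'][int(v)-1:int(v)+2,int(u)-1:int(u)+2]; return o+d*np.median(w[w>0])
E
python3 - <<'E'
from h import *
print(robot.get_obs())
for n in('top','scene'):
    s=snap(n,n+'0'); print({k:v for k,v in s.items() if k not in('image','depth')})
E
```

```text
{'time': 0.0, 'joint_positions': array([ 1.02390669e+00,  8.79328913e-02,  1.37223396e+00, -6.17935310e-06,
        1.68360154e+00, -1.03112043e-01]), 'qvel': array([ 0.00028597,  0.00077858,  0.00087044, -0.00107422,  0.00084257,
        0.00013286]), 'joint_torque': array([ 1.60624266e-03, -3.40192688e+01, -3.02424431e+01,  7.17743835e-02,
        3.32570518e-02, -1.80751240e-04]), 'tool_pos': array([0.23587105, 0.4962496 , 0.20432656]), 'ee_rot': array([-3.13942784e+00, -2.17838580e-04,  2.69781413e+00]), 'wrist_force': array([ 0.39483604, -0.78462411,  0.3559749 ]), 'wrist_torque': array([-0.03465936,  0.00032833,  0.02217664]), 'finger_force': 0.0, 'width': 0.09378590548925875}
{'fov_y': 45.19068122152148, 'cx': 311.9188992086019, 'cy': 197.83151802788387, 'origin': array([ 0.29291918, -0.09760043,  1.7085795 ]), 'orientation': array([ 0.13179811,  0.00369842, -1.54847115]), 'tp': array([0.23587105, 0.4962496 , 0.20432656]), 'te': array([-3.13942784e+00, -2.17838580e-04,  2.69781413e+00]), 'n': 'top'}
{'fov_y': 49.8460374354355, 'cx': 323.1890677135738, 'cy': 198.04032732072224, 'origin': array([-0.4543424 ,  0.13743059,  1.28736228]), 'orientation': array([ 0.7026593 ,  0.00194386, -1.8306241 ]), 'tp': array([0.23589421, 0.49627282, 0.20434008]), 'te': array([-3.13948802e+00, -1.69079551e-04,  2.69778526e+00]), 'n': 'scene'}
```

View pics/top0.png

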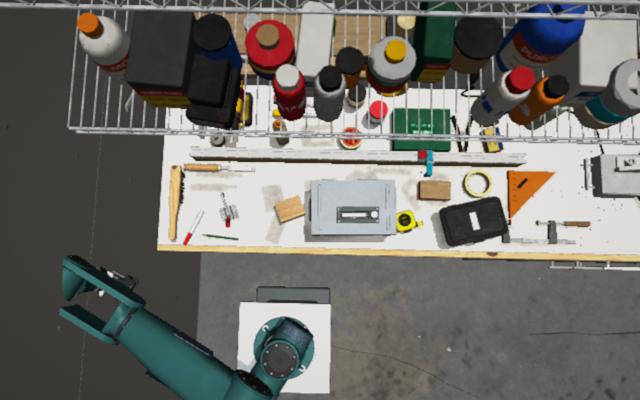

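The top view shows the grey chest at about (352,208), with its lock plate near (360,214). The tape measure is right at (406,221), the oak block left at (290,209). I'll enlarge the chest.

```bash
python3 - <<'E'
from h import *
s=load('top0'); im=s['image'][170:250,300:430,::-1]
cv2.imwrite('pics/c1.png',cv2.resize(im,None,fx=6,fy=6,interpolation=cv2.INTER_CUBIC))
for u,v in[(318,186),(387,186),(350,190),(345,230),(360,214),(320,228),(388,228)]: print(u,v,pt(s,u,v).round(4))
E
```

```text
318 186 [ 0.5414 -0.1064  0.1345]
387 186 [ 0.5465 -0.335   0.1338]
350 190 [ 0.5305 -0.2127  0.1331]
345 230 [ 0.3972 -0.1975  0.1392]
360 214 [ 0.4509 -0.2461  0.1376]
320 228 [ 0.402  -0.1158  0.1394]
388 228 [ 0.4071 -0.3382  0.1362]
```

View pics/c1.png

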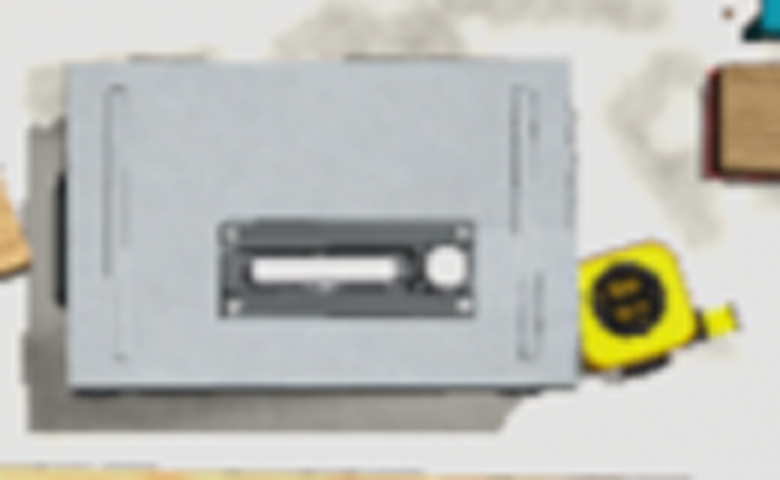

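```bash
python3 - <<'E'
from h import *
s=load('top0')
P={}
for n,c,z in[('bar',(325,269),.139),('btn',(446,266),.1485),('TL',(68,60),.135),('TR',(570,60),.135),('BL',(68,387),.135),('BR',(575,385),.135)]:
    P[n]=pt(s,300+(c[0]+.5)/6-.5,170+(c[1]+.5)/6-.5,z); print(n,P[n].round(4))
d=P['bar']-P['btn'];print(np.linalg.norm(d[:2]),np.arctan2(-d[0],d[1]), [np.arctan2(-(P[a]-P[b])[0],(P[a]-P[b])[1]) for a,b in(('TL','TR'),('BL','BR'))], np.linalg.norm(P['TL']-P['TR']),np.linalg.norm(P['TL']-P['BL']))
o=robot.get_obs()
b=P['btn'];Rt=R.from_euler('xyz',o['ee_rot']);print(Rt.inv().apply(b+[0,0,.15]-o['tool_pos'])*100)
print(load('top0').keys(), np.array(robot.get_obs()['tool_pos']))
E
```

```text
bar [ 0.449  -0.2255  0.139 ]
btn [ 0.4511 -0.2904  0.1485]
TL [ 0.5624 -0.0824  0.135 ]
TR [ 0.5684 -0.3599  0.135 ]
BL [ 0.3817 -0.0865  0.135 ]
BR [ 0.3889 -0.3626  0.135 ]
0.06492256476682166 0.03288215757400567 [np.float64(0.02169126675453501), np.float64(0.026055783491683825)] 0.2775748547834299 0.18070192534490764
[-53.21096264 -61.82619813  -9.29599672]
dict_keys(['image', 'depth', 'fov_y', 'cx', 'cy', 'origin', 'orientation', 'tp', 'te', 'n']) [0.23592039 0.49631276 0.20445474]
```

Call:
move_arm:
  deltas: [0, 0, 0.55, -25, -29.5, -12.5, -1, 0, 0, 0.55, -25, -29.5, -12.5, -1, 0, 0, 0.55, -25, -29.5, -12.5, -1, 0, 0, 0.55, -25, -29.5, -12.5, -1, 0, 0, 0.55, -25, -29.5, -12.5, -1, 0, 0, 0.55, -25, -29.5, -12.5, -1, 0, 0, 0.55, -25, -29.5, -12.5, -1, 0, 0, 0.55, -25, -29.5, -12.5, -1]

```text
time: 0.9
tool_pos: [0.3334, 0.1271, 0.3288]
ee_rot: [3.141, 0.0, 2.148]
wrist_force: [-0.0, 0.1, -0.3]
width: 0.0938
finger_force: 0.0
```

```bash
cat >> h.py <<'E'
def go(p,yaw=None):
    "deltas (tool axes, cm / rad) from measured pose to TCP p, tool down with yaw"
    o=robot.get_obs();Rt=R.from_euler('xyz',o['ee_rot'])
    print('t',round(o['time'],2),'pos',np.round(o['tool_pos'],4),'rpy',np.round(o['ee_rot'],3),'F',np.round(o['wrist_force'],1),'w',round(o['width'],4))
    print('shift',(Rt.inv().apply(np.array(p)-o['tool_pos'])*100).round(2))
    if yaw is not None: print('rot',(Rt.inv()*R.from_euler('xyz',[np.pi,0,yaw])).as_rotvec().round(3))
E
python3 - <<'E'
from h import *
go([.43,-.25,.33],1.597)
E
```

```text
t 0.9 pos [0.3334 0.1271 0.3288] rpy [3.141 0.    2.148] F [-0.   0.1 -0.3] w 0.0938
shift [-36.86 -12.5   -0.12]
rot [0.    0.    0.551]
```

Call:
move_arm:
  deltas: [0, 0, 0.55, -36.9, -12.5, 0, 1, 0, 0, 0.55, -36.9, -12.5, 0, 1, 0, 0, 0.55, -36.9, -12.5, 0, 1, 0, 0, 0.55, -36.9, -12.5, 0, 1, 0, 0, 0.55, -36.9, -12.5, 0, 1, 0, 0, 0.55, -36.9, -12.5, 0, 1, 0, 0, 0.55, -36.9, -12.5, 0, 1, 0, 0, 0.55, -36.9, -12.5, 0, 1]

```text
time: 1.7
tool_pos: [0.4301, -0.2513, 0.3274]
ee_rot: [-3.14, -0.001, 1.596]
wrist_force: [0.2, 0.5, -0.5]
width: 0.0334
finger_force: 0.0
```

```bash
python3 - <<'E'
from h import *
go([.43,-.25,.33],1.597)
s=snap('wrist','w1'); print(s['T_tool_cam'],s['fov_y'],s['cx'],s['cy'])
E
```

```text
t 1.7 pos [ 0.4301 -0.2513  0.3274] rpy [-3.140e+00 -1.000e-03  1.596e+00] F [ 0.2  0.5 -0.5] w 0.0334
shift [ 0.13 -0.01 -0.26]
rot [-0.001 -0.001 -0.001]
[[-7.10798365e-04  9.59163627e-01  2.82850898e-01  8.29473852e-02]
 [ 9.99999641e-01  8.12362091e-04 -2.41788381e-04  9.08091102e-04]
 [-4.61691968e-04  2.82850624e-01 -9.59163860e-01 -1.78991710e-01]
 [ 0.00000000e+00  0.00000000e+00  0.00000000e+00  1.00000000e+00]] 64.78243027371414 321.0045172367097 198.37228696059665
```

View pics/w1.png

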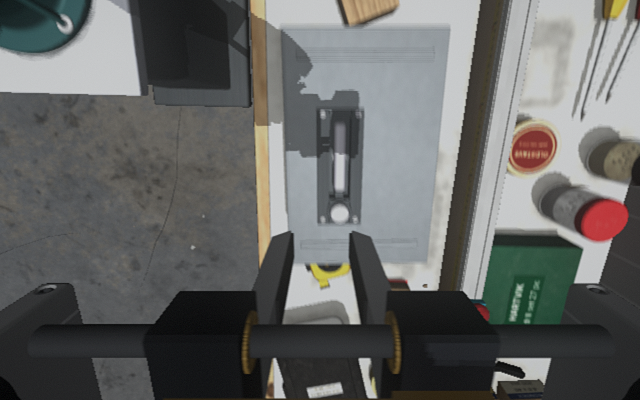

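The wrist view shows the lock plate at about (317–364, 107–224), the bar centred near (341,158), and the button at (340,213). I'll enlarge it for precise points.

```bash
python3 - <<'E'
from h import *
s=load('w1'); im=s['image'][100:230,300:380,::-1]
im=cv2.convertScaleAbs(im,alpha=1.5,beta=10)
cv2.imwrite('pics/c2.png',cv2.resize(im,None,fx=4.6,fy=4.6,interpolation=cv2.INTER_CUBIC))
E
```

```text
(no output)
```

View pics/c2.png

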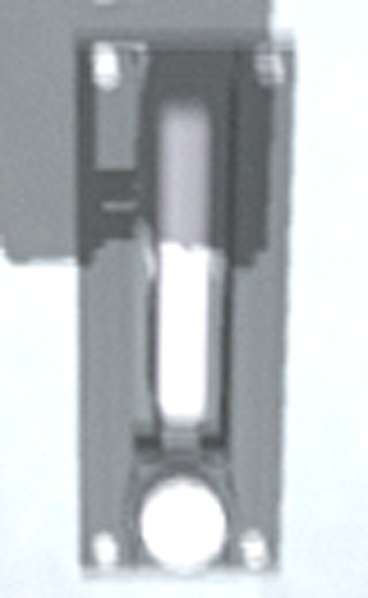

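```bash
python3 - <<'E'
from h import *
s=load('w1')
P={}
for n,c,z in[('bar0',(186,97),.139),('bar1',(184,427),.139),('btn',(183,524),.1485),('pTL',(80,38),.139),('pTR',(295,38),.139),('pBL',(83,570),.139),('pBR',(280,570),.139)]:
    P[n]=pt(s,300+(c[0]+.5)/4.6-.5,100+(c[1]+.5)/4.6-.5,z); print(n,P[n].round(4))
c=(P['bar0']+P['bar1'])/2; print(c, np.linalg.norm(P['bar0']-P['bar1']),np.linalg.norm((c-P['btn'])[:2]), sum(P[k] for k in('pTL','pTR','pBL','pBR'))/4)
go([P['btn'][0],P['btn'][1],.165],1.597)
E
```

```text
bar0 [ 0.4508 -0.1843  0.139 ]
bar1 [ 0.4538 -0.2685  0.139 ]
btn [ 0.454  -0.2921  0.1485]
pTL [ 0.4244 -0.171   0.139 ]
pTR [ 0.4768 -0.1697  0.139 ]
pBL [ 0.4281 -0.3092  0.139 ]
pBR [ 0.4814 -0.3079  0.139 ]
[ 0.45230969 -0.22640219  0.139     ] 0.08424968070841463 0.06576372676682571 [ 0.45268561 -0.23945882  0.139     ]
t 1.75 pos [ 0.4308 -0.256   0.3253] rpy [-3.138e+00  1.000e-03  1.591e+00] F [-0.  -2.  -0.5] w 0.0295
shift [-3.64  2.3  16.03]
rot [-0.003  0.001 -0.006]
```

Call:
move_arm:
  deltas: [0, 0, 0, -3.6, 2.2, 4, 1, 0, 0, 0, -3.6, 2.2, 8, 1, 0, 0, 0, -3.6, 2.2, 12, 1, 0, 0, 0, -3.6, 2.2, 14, 1, 0, 0, 0, -3.6, 2.2, 15, 1, 0, 0, 0, -3.6, 2.2, 15.5, 1, 0, 0, 0, -3.6, 2.2, 15.5, 1, 0, 0, 0, -3.6, 2.2, 15.5, 1]

```text
time: 2.55
tool_pos: [0.454, -0.2844, 0.1753]
ee_rot: [3.139, 0.002, 1.598]
wrist_force: [0.6, -0.7, 0.5]
width: 0.0005
finger_force: 0.0
```

```bash
python3 - <<'E'
from h import *
go([.4528,-.2915,.158],1.597)
E
```

```text
t 2.55 pos [ 0.454  -0.2844  0.1753] rpy [3.139e+00 2.000e-03 1.598e+00] F [ 0.6 -0.7  0.5] w 0.0005
shift [-0.7  -0.14  1.73]
rot [0.003 0.002 0.001]
```

Call:
move_arm:
  deltas: [0, 0, 0, -0.7, -0.1, 0.6, 1, 0, 0, 0, -0.7, -0.1, 1.2, 1, 0, 0, 0, -0.7, -0.1, 1.7, 1, 0, 0, 0, -0.7, -0.1, 1.7, 1, 0, 0, 0, -0.7, -0.1, 1.7, 1]

```text
time: 3.05
tool_pos: [0.4523, -0.2909, 0.1562]
ee_rot: [-3.141, -0.001, 1.598]
wrist_force: [0.1, -0.1, -0.0]
width: 0.0001
finger_force: 0.0
```

Call:
move_arm:
  deltas: [0, 0, 0, 0, 0, 0.2, 1, 0, 0, 0, 0, 0, 0.4, 1, 0, 0, 0, 0, 0, 0.6, 1, 0, 0, 0, 0, 0, 0.7, 1, 0, 0, 0, 0, 0, 0.7, 1]

```text
time: 3.55
tool_pos: [0.4524, -0.291, 0.1494]
ee_rot: [3.142, -0.0, 1.598]
wrist_force: [-1.1, -0.2, 0.3]
width: 0.0006
finger_force: 0.0
```

Call:
move_arm:
  deltas: [0, 0, 0, 0, 0, 0.1, 1, 0, 0, 0, 0, 0, 0.2, 1, 0, 0, 0, 0, 0, 0.3, 1, 0, 0, 0, 0, 0, 0.3, 1]

```text
time: 3.95
tool_pos: [0.4523, -0.2911, 0.1476]
ee_rot: [3.141, 0.001, 1.598]
wrist_force: [-2.0, 0.7, 7.2]
width: 0.0005
finger_force: 2.9
```

```bash
cat >> h.py <<'E'
def proj(s,p):
    f=200/np.tan(np.radians(s['fov_y'])/2);q=np.linalg.inv(cam(s))@np.append(p,1)
    return s['cx']-f*q[0]/q[2], s['cy']+f*q[1]/q[2]
def bar(z=.139,f='wb'):
    s=snap('wrist',f); o=robot.get_obs()
    print('F',np.round(o['wrist_force'],1),'pos',np.round(o['tool_pos'],4))
    for y in(-.195,-.21,-.226,-.24,-.255,-.29):
        u,v=proj(s,[.451,y,z]); 
        if 0<u<638 and 0<v<398: print(y,(int(u),int(v)),pt(s,u,v).round(4))
E
python3 -c "from h import *; bar()"
```

```text
F [-1.6  1.4  5.2] pos [ 0.4523 -0.2911  0.1477]
-0.195 (321, 80) [ 0.451  -0.1951  0.1401]
-0.21 (320, 108) [ 0.451  -0.21    0.1404]
-0.226 (320, 137) [ 0.451  -0.2259  0.1403]
-0.24 (319, 160) [ 0.451  -0.2398  0.1401]
-0.255 (318, 185) [ 0.451  -0.2548  0.1398]
-0.29 (317, 237) [ 0.451  -0.282   0.1572]
```

Call:
move_arm:
  deltas: [0, 0, 0, 0, 0, 0.1, 1, 0, 0, 0, 0, 0, 0.1, 1]

```text
time: 4.2
tool_pos: [0.4523, -0.2911, 0.1468]
ee_rot: [3.141, 0.001, 1.598]
wrist_force: [-1.2, 1.6, 5.4]
width: 0.0007
finger_force: 3.0
```

```bash
python3 -c "from h import *; bar()" | head -4
```

```text
F [-2.8  1.3  5.1] pos [ 0.4523 -0.2911  0.1468]
-0.195 (321, 80) [ 0.451  -0.1951  0.1405]
-0.21 (320, 108) [ 0.451  -0.21    0.1407]
-0.226 (320, 137) [ 0.451  -0.2259  0.14  ]
```

Call:
move_arm:
  deltas: [0, 0, 0, 0, 0, 0.1, 1, 0, 0, 0, 0, 0, 0.1, 1]

```text
time: 4.45
tool_pos: [0.4522, -0.2911, 0.1459]
ee_rot: [3.141, 0.001, 1.598]
wrist_force: [-3.1, 1.9, 5.4]
width: 0.0001
finger_force: 3.3
```

```bash
python3 -c "from h import *; bar()" | head -4
```

```text
F [-2.9  1.2  7. ] pos [ 0.4522 -0.2911  0.1459]
-0.195 (321, 80) [ 0.451  -0.1951  0.1401]
-0.21 (320, 108) [ 0.451  -0.21    0.1401]
-0.226 (320, 137) [ 0.451  -0.2259  0.1402]
```

Call:
move_arm:
  deltas: [0, 0, 0, 0, 0, 0.1, 1, 0, 0, 0, 0, 0, 0.1, 1]

```text
time: 4.7
tool_pos: [0.4522, -0.2911, 0.1448]
ee_rot: [3.141, 0.001, 1.598]
wrist_force: [-2.6, 1.6, 5.8]
width: 0.0004
finger_force: 3.0
```

```bash
python3 -c "from h import *; bar()" | head -4
```

```text
F [-1.8  1.8  5.3] pos [ 0.4522 -0.2911  0.1449]
-0.195 (321, 80) [ 0.451  -0.1951  0.1408]
-0.21 (320, 108) [ 0.451  -0.21    0.1403]
-0.226 (320, 137) [ 0.451  -0.2258  0.1411]
```

Force is steady near 5–6 N; I'll continue in 1 mm steps.

Call:
move_arm:
  deltas: [0, 0, 0, 0, 0, 0.1, 1, 0, 0, 0, 0, 0, 0.1, 1]

```text
time: 4.95
tool_pos: [0.4524, -0.2911, 0.1433]
ee_rot: [3.141, 0.001, 1.598]
wrist_force: [-0.6, 0.4, 3.8]
width: 0.0003
finger_force: 2.2
```

```bash
python3 -c "from h import *; bar()" | head -4
```

```text
F [-1.   0.6  3.9] pos [ 0.4524 -0.2911  0.1432]
-0.195 (321, 80) [ 0.451  -0.1967  0.1626]
-0.21 (320, 108) [ 0.451  -0.2097  0.1635]
-0.226 (319, 137) [ 0.451  -0.2236  0.1633]
```

Call:
move_arm:
  deltas: [0, 0, 0, 0, 0, 0.1, 1, 0, 0, 0, 0, 0, 0.1, 1]

```text
time: 5.2
tool_pos: [0.4524, -0.2911, 0.1416]
ee_rot: [3.142, 0.0, 1.598]
wrist_force: [-1.2, 1.4, 4.9]
width: 0.0006
finger_force: 2.4
```

```bash
python3 -c "from h import *; bar()" | head -4
```

```text
F [-0.8  1.1  5. ] pos [ 0.4524 -0.2911  0.1416]
-0.195 (321, 79) [ 0.451  -0.1967  0.1628]
-0.21 (320, 108) [ 0.451  -0.2098  0.1633]
-0.226 (319, 138) [ 0.451  -0.2236  0.163 ]
```

Handle popped (bar top 0.163). Rising, and moving above the bar with fingers opening.

Call:
move_arm:
  deltas: [0, 0, 0, 0, 0, -3, 1, 0, 0, 0, 0, 0, -7, 0, 0, 0, 0, 2, 0, -10, 0, 0, 0, 0, 5, 0, -10, 0, 0, 0, 0, 6.4, -0.1, -10, 0, 0, 0, 0, 6.4, -0.1, -10, 0, 0, 0, 0, 6.4, -0.1, -10, 0, 0, 0, 0, 6.4, -0.1, -10, 0]

```text
time: 6.05
tool_pos: [0.4494, -0.2277, 0.2401]
ee_rot: [-3.14, -0.001, 1.597]
wrist_force: [-0.7, 0.2, 0.6]
width: 0.0464
finger_force: 0.0
```

```bash
python3 - <<'E'
from h import *
go([.451,-.226,.152],1.598)
s=snap('wrist','w2'); T=cam(s)
f=200/np.tan(np.radians(s['fov_y'])/2)
d=s['depth'];v,u=np.mgrid[:400,:640]
r=np.stack([(u-s['cx'])/f,-(v-s['cy'])/f,-np.ones_like(u)],-1)*d[...,None]
W=r@T[:3,:3].T+T[:3,3]
m=(d>0)&(abs(W[...,2]-.163)<.005)&(abs(W[...,0]-.45)<.035)&(abs(W[...,1]+.226)<.06)
m=cv2.morphologyEx(m.astype(np.uint8),cv2.MORPH_OPEN,np.ones((3,3)))>0
P=W[m];print(len(P),P.mean(0),P.min(0),P.max(0))
print(cv2.minAreaRect((P[:,:2]*1000).astype(np.float32)))
im=s['image'][:,:,::-1].copy(); im[m]=(0,0,255)
cv2.imwrite('pics/w2m.png',np.hstack([s['image'][:,120:520,::-1],im[:,120:520]]))
E
```

```text
t 6.05 pos [ 0.4494 -0.2277  0.2401] rpy [-3.140e+00 -1.000e-03  1.597e+00] F [-0.7  0.2  0.6] w 0.0464
shift [0.16 0.19 8.81]
rot [-0.002 -0.001 -0.001]
1426 [ 0.45196903 -0.22124544  0.16249694] [ 0.44418854 -0.26304296  0.15816702] [ 0.45979075 -0.18377314  0.16519314]
((451.909912109375, -223.43362426757812), (13.55447006225586, 79.29928588867188), 2.0353317260742188)
```

View pics/w2m.png

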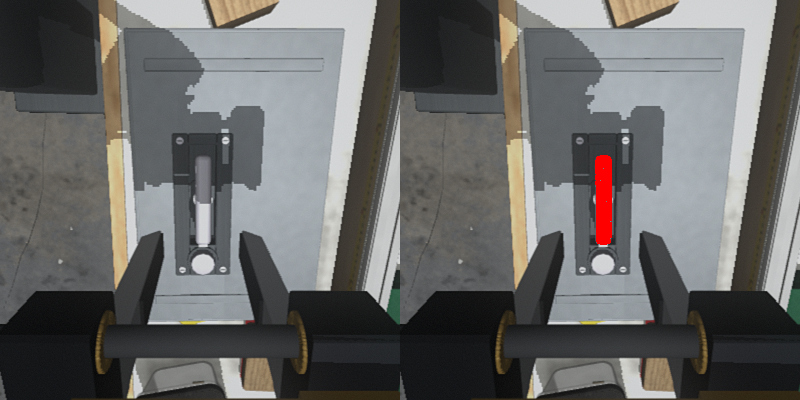

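The bar (red mask) is between the fingers, centre about (0.452,-0.224), 13.6 × 79 mm, upright at z 0.163. Descending around it.

Call:
move_arm:
  deltas: [0, 0, 0, 0.2, 0.2, 3, 0, 0, 0, 0, 0.2, 0.2, 6, 0, 0, 0, 0, 0.2, 0.2, 7.5, 0, 0, 0, 0, 0.2, 0.2, 8.5, 0, 0, 0, 0, 0.2, 0.2, 8.8, 0, 0, 0, 0, 0.2, 0.2, 8.8, 0, 0, 0, 0, 0.2, 0.2, 8.8, 0]

```text
time: 6.8
tool_pos: [0.4524, -0.2255, 0.1549]
ee_rot: [3.139, 0.001, 1.598]
wrist_force: [0.8, -0.2, -0.3]
width: 0.0471
finger_force: 0.0
```

```bash
python3 -c "
from h import *; go([.4516,-.225,.149],1.602)"
```

```text
t 6.8 pos [ 0.4524 -0.2255  0.1549] rpy [3.139e+00 1.000e-03 1.598e+00] F [ 0.8 -0.2 -0.3] w 0.0471
shift [ 0.06 -0.07  0.59]
rot [ 0.002  0.001 -0.004]
```

Call:
move_arm:
  deltas: [0, 0, 0, 0, 0, 0.3, 0, 0, 0, 0, 0, 0, 0.5, 0, 0, 0, 0, 0, 0, 0.5, 0.3, 0, 0, 0, 0, 0, 0.5, 0.5, 0, 0, 0, 0, 0, 0.5, 0.7, 0, 0, 0, 0, 0, 0.5, 1, 0, 0, 0, 0, 0, 0.5, 1, 0, 0, 0, 0, 0, 0.5, 1]

```text
time: 7.6
tool_pos: [0.4506, -0.225, 0.1485]
ee_rot: [-3.139, -0.0, 1.598]
wrist_force: [-4.2, 0.6, 1.3]
width: 0.0135
finger_force: 30.0
```

```bash
python3 -c "
from h import *; go([.4516,-.225,.149],1.602);print(robot.get_obs()['finger_force'],robot.get_obs()['wrist_torque'])"
```

```text
t 7.6 pos [ 0.4506 -0.225   0.1485] rpy [-3.139 -0.     1.598] F [-4.2  0.6  1.3] w 0.0135
shift [ 0.    0.1  -0.05]
rot [-0.002 -0.    -0.004]
30.00045418739319 [-0.07519843  0.80594633 -0.02560234]
```

Call:
move_arm:
  deltas: [0, 0, 0, 0, -0.1, 0.1, 1, 0, 0, 0, 0, -0.1, 0.2, 1, 0, 0, 0, 0, -0.1, 0.2, 1]

```text
time: 7.9
tool_pos: [0.4505, -0.2251, 0.1476]
ee_rot: [3.141, 0.0, 1.598]
wrist_force: [-4.6, 1.7, 5.8]
width: 0.0131
finger_force: 30.0
```

Call:
move_arm:
  deltas: [0, 0, 0, 0, 0, 0.1, 1, 0, 0, 0, 0, 0, 0.1, 1]

```text
time: 8.1
tool_pos: [0.4504, -0.2252, 0.147]
ee_rot: [3.141, 0.001, 1.598]
wrist_force: [-4.9, 0.7, 8.6]
width: 0.0134
finger_force: 30.0
```

Call:
move_arm:
  deltas: [0, 0, 0, 0, -0.1, 0.1, 1, 0, 0, 0, 0, -0.1, 0.1, 1]

```text
time: 8.3
tool_pos: [0.4503, -0.2252, 0.1466]
ee_rot: [3.139, 0.001, 1.598]
wrist_force: [-3.7, 1.3, 9.5]
width: 0.0138
finger_force: 30.0
```

Call:
move_arm:
  deltas: [0, 0, 0, 0, 0, 0.05, 1, 0, 0, 0, 0, 0, 0.05, 1]

```text
time: 8.5
tool_pos: [0.4502, -0.2252, 0.1464]
ee_rot: [3.139, 0.001, 1.598]
wrist_force: [-4.7, 2.0, 9.0]
width: 0.0135
finger_force: 30.0
```

Call:
move_arm:
  deltas: [0, 0, 0, 0, 0, 0.1, 1, 0, 0, 0, 0, 0, 0.1, 1]

```text
time: 8.7
tool_pos: [0.4501, -0.2252, 0.1457]
ee_rot: [3.139, 0.001, 1.598]
wrist_force: [-5.6, 3.7, 11.3]
width: 0.0134
finger_force: 30.0
```

Call:
move_arm:
  deltas: [0, 0, 0, 0, 0, 0, 1]

```text
time: 8.8
tool_pos: [0.4502, -0.2252, 0.1459]
ee_rot: [3.139, 0.001, 1.598]
wrist_force: [-6.2, 3.5, 11.1]
width: 0.0136
finger_force: 30.0
```

Call:
move_arm:
  deltas: [0, 0, 0, 0, 0, 0.1, 1, 0, 0, 0, 0, 0, 0.1, 1]

```text
time: 9.0
tool_pos: [0.4501, -0.2252, 0.1453]
ee_rot: [3.139, 0.001, 1.598]
wrist_force: [-6.1, 2.3, 12.5]
width: 0.0134
finger_force: 30.0
```

Call:
move_arm:
  deltas: [0, 0, 0.05, 0, 0, 0, 1, 0, 0, 0.1, 0, 0, 0, 1, 0, 0, 0.15, 0, 0, 0, 1]

```text
time: 9.3
tool_pos: [0.45, -0.2252, 0.1454]
ee_rot: [3.139, 0.001, 1.446]
wrist_force: [-8.5, 2.4, 14.0]
width: 0.0137
finger_force: 30.0
```

```bash
python3 -c "
from h import *; go([.4506,-.225,.149],1.602);print(robot.get_obs()['finger_force'],robot.get_obs()['wrist_torque'])"
```

```text
t 9.3 pos [ 0.45   -0.2252  0.1454] rpy [3.139e+00 1.000e-03 1.446e+00] F [-8.5  2.4 14. ] w 0.0137
shift [ 0.02  0.06 -0.36]
rot [ 0.003  0.001 -0.156]
30.009843707084656 [0.43557822 1.64683537 0.01715695]
```

Call:
move_arm:
  deltas: [0, 0, 0.1, 0, -0.15, 0, 1, 0, 0, 0.2, 0, -0.15, 0, 1, 0, 0, 0.3, 0, -0.15, 0, 1]

```text
time: 9.6
tool_pos: [0.4495, -0.2251, 0.1454]
ee_rot: [3.136, -0.0, 1.144]
wrist_force: [-3.6, 3.5, 12.7]
width: 0.0134
finger_force: 30.0
```

```bash
python3 -c "
from h import *; go([.4506,-.225,.149],1.602);print(robot.get_obs()['finger_force'],robot.get_obs()['wrist_torque'])"
```

```text
t 9.6 pos [ 0.4495 -0.2251  0.1454] rpy [ 3.136 -0.     1.144] F [-3.6  3.5 12.7] w 0.0134
shift [ 0.06  0.09 -0.36]
rot [ 0.005  0.001 -0.458]
30.005604028701782 [0.32566186 0.86641108 0.04752287]
```

Call:
move_arm:
  deltas: [0, 0, 0.12, 0, -0.05, 0, 1, 0, 0, 0.24, 0, -0.05, 0, 1, 0, 0, 0.36, 0, -0.05, 0, 1, 0, 0, 0.45, 0, -0.05, 0, 1]

```text
time: 10.0
tool_pos: [0.4491, -0.225, 0.1454]
ee_rot: [3.137, -0.003, 0.694]
wrist_force: [-3.1, 2.0, 11.2]
width: 0.0136
finger_force: 30.0
```

```bash
python3 -c "
from h import *; go([.4506,-.225,.149],1.602);print(robot.get_obs()['finger_force'],robot.get_obs()['wrist_torque'])"
```

```text
t 10.0 pos [ 0.4491 -0.225   0.1454] rpy [ 3.137e+00 -3.000e-03  6.940e-01] F [-3.1  2.  11.2] w 0.0136
shift [ 0.11  0.1  -0.36]
rot [ 0.006 -0.    -0.908]
30.014828145503998 [0.31314778 0.56609862 0.1393357 ]
```

Call:
move_arm:
  deltas: [0, 0, 0.13, 0, 0, -0.05, 1, 0, 0, 0.26, 0, 0, -0.1, 1, 0, 0, 0.4, 0, 0, -0.2, 1, 0, 0, 0.52, 0, 0, -0.25, 1, 0, 0, 0.52, 0, 0, -0.3, 1]

```text
time: 10.5
tool_pos: [0.4491, -0.2246, 0.1469]
ee_rot: [3.14, -0.004, 0.176]
wrist_force: [-1.0, 1.6, 5.1]
width: 0.0135
finger_force: 30.0
```

```bash
python3 -c "
from h import *; go([.4506,-.225,.149],1.602);print(robot.get_obs()['finger_force'],robot.get_obs()['wrist_torque'],robot.get_obs()['joint_positions'])
s=load('w1')"
```

```text
t 10.5 pos [ 0.4491 -0.2246  0.1469] rpy [ 3.14  -0.004  0.176] F [-1.   1.6  5.1] w 0.0135
shift [ 0.15  0.07 -0.21]
rot [ 0.004 -0.002 -1.426]
30.005100667476654 [ 0.25080762  0.44641516 -0.05202386] [-0.5779296  -0.00379549  1.58124339  0.00174259  1.56015377  0.81662125]
```

```bash
cat > arc.py <<'E'
from h import *
import sys
o=robot.get_obs();Rt=R.from_euler('xyz',o['ee_rot']);p=np.array(o['tool_pos'])
H=np.array([.562,-.2215,.105]);a=np.array([-np.sin(.028),np.cos(.028),0])
for t in map(float,sys.argv[1:]):
    Q=R.from_rotvec(a*t); d=Rt.inv().apply(Q.apply(p-H)+H-p)*100; w=Rt.inv().apply(a*t)
    print(t,w.round(3),d.round(2))
E
python3 arc.py .05 .1 .15 .2 .25 .3 .35 .4; python3 - <<'E'
from h import *
s=load('top0')
print([pt(s,u,v).round(2) for u,v in((300,130),(400,130),(350,131))])
E
```

```text
0.05 [ 0.007 -0.049 -0.   ] [ 0.22  0.03 -0.56]
0.1 [ 0.015 -0.099 -0.   ] [ 0.47  0.07 -1.1 ]
0.15 [ 0.022 -0.148 -0.   ] [ 0.75  0.11 -1.64]
0.2 [ 0.03  -0.198 -0.   ] [ 1.06  0.16 -2.16]
0.25 [ 0.037 -0.247 -0.   ] [ 1.38  0.21 -2.66]
0.3 [ 0.044 -0.297 -0.   ] [ 1.74  0.26 -3.14]
0.35 [ 0.052 -0.346 -0.   ] [ 2.11  0.32 -3.61]
0.4 [ 0.059 -0.396 -0.   ] [ 2.51  0.38 -4.06]
[array([ 0.77, -0.04,  0.  ]), array([ 0.76, -0.39,  0.05]), array([ 0.76, -0.22,  0.04])]
```

Call:
move_arm:
  deltas: [0.004, -0.025, 0, 0.1, 0, -0.25, 1, 0.007, -0.05, 0, 0.2, 0, -0.55, 1, 0.015, -0.1, 0, 0.5, 0.1, -1.1, 1, 0.015, -0.1, 0, 0.5, 0.1, -1.1, 1]

```text
time: 10.9
tool_pos: [0.4528, -0.2244, 0.1558]
ee_rot: [-3.125, 0.104, 0.18]
wrist_force: [-4.4, 1.7, 3.4]
width: 0.0141
finger_force: 30.0
```

```bash
python3 - <<'E'
from h import *
s=load('top0')
L=[pt(s,u,v) for u in range(240,460,2) for v in range(60,136,2)]
L=np.array([p for p in L if p[2]>.25]); i=np.argsort(L[:,0])[:6]; print(len(L),L[i].round(3),L[:,2].min(),L[:,2].max())
L=L[L[:,2]<.6]; print(L[np.argsort(L[:,0])[:5]].round(3))
go([.45,-.225,.15]); print(robot.get_obs()['wrist_torque'])
E
python3 arc.py .05 .1 .15 .2 .25 .3 .35 .4 .45
```

```text
2243 [[ 0.576 -0.088  0.66 ]
 [ 0.576 -0.092  0.66 ]
 [ 0.576 -0.101  0.66 ]
 [ 0.576 -0.097  0.66 ]
 [ 0.577 -0.128  0.661]
 [ 0.577 -0.119  0.66 ]] 0.2504591571486179 0.8594084175090158
[[ 0.74  -0.508  0.335]
 [ 0.753  0.025  0.403]
 [ 0.806 -0.29   0.29 ]
 [ 0.806 -0.356  0.328]
 [ 0.807 -0.329  0.273]]
t 10.9 pos [ 0.4528 -0.2244  0.1558] rpy [-3.125  0.104  0.18 ] F [-4.4  1.7  3.4] w 0.0141
shift [-0.22  0.02  0.61]
[ 0.17012748  0.84493957 -0.06334666]
0.05 [ 0.008 -0.049  0.   ] [ 0.21  0.03 -0.56]
0.1 [ 0.015 -0.099  0.   ] [ 0.44  0.07 -1.12]
0.15 [ 0.023 -0.148  0.   ] [ 0.7   0.11 -1.66]
0.2 [ 0.03  -0.198  0.   ] [ 0.99  0.15 -2.19]
0.25 [ 0.038 -0.247  0.   ] [ 1.31  0.2  -2.7 ]
0.3 [ 0.045 -0.297  0.   ] [ 1.64  0.25 -3.19]
0.35 [ 0.053 -0.346  0.   ] [ 2.01  0.3  -3.67]
0.4 [ 0.06  -0.395  0.   ] [ 2.39  0.36 -4.13]
0.45 [ 0.068 -0.445  0.   ] [ 2.8   0.42 -4.57]
```

Call:
move_arm:
  deltas: [0.008, -0.05, 0, 0.2, 0, -0.55, 1, 0.015, -0.1, 0, 0.45, 0.05, -1.1, 1, 0.023, -0.15, 0, 0.7, 0.1, -1.65, 1, 0.03, -0.2, 0, 1, 0.15, -2.2, 1, 0.038, -0.25, 0, 1.3, 0.2, -2.7, 1, 0.045, -0.3, 0, 1.65, 0.25, -3.2, 1, 0.053, -0.35, 0, 2, 0.3, -3.65, 1, 0.053, -0.35, 0, 2, 0.3, -3.65, 1]

```text
time: 11.7
tool_pos: [0.4763, -0.2237, 0.1899]
ee_rot: [-3.066, 0.454, 0.196]
wrist_force: [-4.1, 1.4, 6.4]
width: 0.0137
finger_force: 30.0
```

```bash
python3 - <<'E'
from h import *
go([.45,-.225,.15]); print(robot.get_obs()['wrist_torque'],robot.get_obs()['joint_positions'])
E
python3 arc.py .05 .1 .15 .2 .25 .3
```

```text
t 11.7 pos [ 0.4763 -0.2237  0.1899] rpy [-3.066  0.454  0.196] F [-4.1  1.4  6.4] w 0.0137
shift [-0.59 -0.02  4.74]
[ 0.23716984  0.85530934 -0.16346752] [-0.41934883  0.36751155  1.13738723 -0.21665438  2.04775372  0.91361453]
0.05 [ 0.008 -0.049  0.   ] [ 0.2   0.03 -0.57]
0.1 [ 0.015 -0.099  0.   ] [ 0.43  0.06 -1.12]
0.15 [ 0.023 -0.148  0.   ] [ 0.69  0.1  -1.67]
0.2 [ 0.03  -0.198  0.   ] [ 0.97  0.14 -2.2 ]
0.25 [ 0.038 -0.247  0.   ] [ 1.28  0.19 -2.72]
0.3 [ 0.045 -0.297  0.   ] [ 1.62  0.24 -3.21]
```

Call:
move_arm:
  deltas: [0.008, -0.05, 0, 0.2, 0, -0.55, 1, 0.015, -0.1, 0, 0.45, 0.05, -1.1, 1, 0.023, -0.15, 0, 0.7, 0.1, -1.65, 1, 0.03, -0.2, 0, 1, 0.15, -2.2, 1, 0.033, -0.22, 0, 1.1, 0.15, -2.4, 1, 0.033, -0.22, 0, 1.1, 0.15, -2.4, 1]

```text
time: 12.3
tool_pos: [0.4969, -0.223, 0.2069]
ee_rot: [-3.021, 0.671, 0.22]
wrist_force: [-1.2, 2.5, 4.7]
width: 0.0139
finger_force: 30.0
```

```bash
python3 - <<'E'
from h import *
go([.40,-.225,.35],0.18); print(robot.get_obs()['wrist_torque'],robot.get_obs()['joint_positions'])
E
```

```text
t 12.3 pos [ 0.4969 -0.223   0.2069] rpy [-3.021  0.671  0.22 ] F [-1.2  2.5  4.7] w 0.0139
shift [-16.34  -2.55  -5.02]
rot [-0.103  0.673 -0.002]
[ 0.26224915  0.59791635 -0.2725339 ] [-0.36940329  0.5646773   0.91024439 -0.32613592  2.28107964  0.88830279]
```

Call:
move_arm:
  deltas: [0, 0, 0, 0, 0, 0, 0.5, 0, 0, 0, 0, 0, 0, 0.3, 0, 0, 0, 0, 0, -2, 0.3, 0, 0, 0, 0, 0, -4.5, 0.3, 0, 0, 0, 0, 0, -7, 0.3, 0, 0, 0, 0, 0, -7, 0.3]

```text
time: 12.9
tool_pos: [0.5426, -0.2225, 0.2626]
ee_rot: [-3.026, 0.664, 0.218]
wrist_force: [-0.2, -0.6, -0.4]
width: 0.033
finger_force: 0.0
```

```bash
python3 - <<'E'
from h import *
o=robot.get_obs(); p=o['tool_pos']
go([p[0]-.02,p[1]+.30,p[2]+.02],0.4)
print(robot.get_obs()['joint_positions'])
E
```

```text
t 12.9 pos [ 0.5426 -0.2225  0.2626] rpy [-3.026  0.664  0.218] F [-0.2 -0.6 -0.4] w 0.033
shift [  2.34 -30.03  -0.91]
rot [-0.172  0.651 -0.214]
[-0.34776135  0.67357879  0.63276341 -0.36463016  2.43860173  0.83858638]
```

Call:
move_arm:
  deltas: [0, 0, 0, 0.5, -5, -0.5, 0.3, 0, 0, 0, 1, -10, -1, 0.3, 0, 0, 0, 1.5, -15, -1, 0.3, 0, 0, 0, 2, -20, -1, 0.3, 0, 0, 0, 2.3, -25, -1, 0.3, 0, 0, 0, 2.3, -30, -1, 0.3, 0, 0, 0, 2.3, -30, -1, 0.3, 0, 0, 0, 2.3, -30, -1, 0.3]

```text
time: 13.7
tool_pos: [0.5211, 0.0784, 0.2823]
ee_rot: [-3.022, 0.669, 0.221]
wrist_force: [-1.0, -0.4, 0.3]
width: 0.0326
finger_force: 0.0
```

```bash
python3 - <<'E'
from h import *
snap('top','top1'); s=snap('scene','scene1')
go([.40,.12,.33],0.4)
print(robot.get_obs()['joint_positions'])
t=load('top1')
cv2.imwrite('pics/v1.png',np.vstack([t['image'][150:260,220:460,::-1],s['image'][:,::1,::-1][100:300,200:440]]).repeat(1,0))
E
```

```text
t 13.8 pos [0.5215 0.0765 0.2822] rpy [-3.023  0.67   0.218] F [-0.5 -0.6  0.1] w 0.0329
shift [-11.53  -6.46   3.83]
rot [-0.175  0.657 -0.215]
[0.03486622 0.54936255 0.7840015  0.00784372 2.48658815 1.4340433 ]
```

View pics/scene1.png

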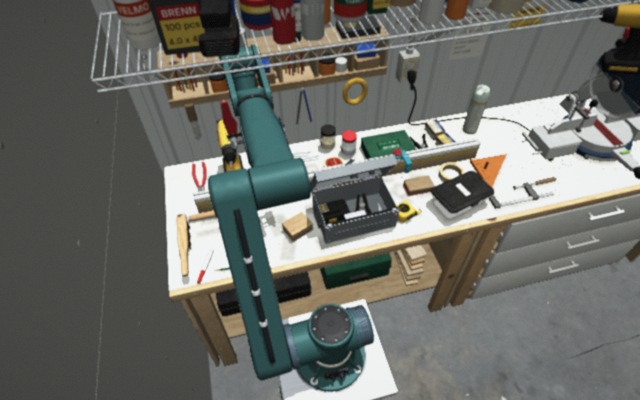

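The scene view shows the lid standing open behind the chest (about 315–398, 165–185), with the bystanders in place and the arm clear on the left. I'll wait for the lid to come to rest.

Call:
move_arm:
  deltas: [0, 0, 0, 0, 0, 0, 0.3, 0, 0, 0, 0, 0, 0, 0.3, 0, 0, 0, 0, 0, 0, 0.3, 0, 0, 0, 0, 0, 0, 0.3, 0, 0, 0, 0, 0, 0, 0.3, 0, 0, 0, 0, 0, 0, 0.3, 0, 0, 0, 0, 0, 0, 0.3, 0, 0, 0, 0, 0, 0, 0.3]

```text
time: 14.6
tool_pos: [0.5216, 0.0776, 0.2831]
ee_rot: [-3.022, 0.668, 0.22]
wrist_force: [0.6, 0.4, 0.0]
width: 0.0331
finger_force: 0.0
```

Call:
move_arm:
  deltas: [0, 0, 0, 0, 0, 0, 0.3, 0, 0, 0, 0, 0, 0, 0.3, 0, 0, 0, 0, 0, 0, 0.3, 0, 0, 0, 0, 0, 0, 0.3, 0, 0, 0, 0, 0, 0, 0.3, 0, 0, 0, 0, 0, 0, 0.3, 0, 0, 0, 0, 0, 0, 0.3, 0, 0, 0, 0, 0, 0, 0.3]

```text
time: 15.4
tool_pos: [0.5216, 0.0775, 0.2831]
ee_rot: [-3.022, 0.669, 0.219]
wrist_force: [0.4, 0.8, -0.9]
width: 0.0328
finger_force: 0.0
```

Call:
move_arm:
  deltas: [0, 0, 0, 0, 0, 0, 0.3, 0, 0, 0, 0, 0, 0, 0.3, 0, 0, 0, 0, 0, 0, 0.3, 0, 0, 0, 0, 0, 0, 0.3, 0, 0, 0, 0, 0, 0, 0.3, 0, 0, 0, 0, 0, 0, 0.3, 0, 0, 0, 0, 0, 0, 0.3, 0, 0, 0, 0, 0, 0, 0.3]

```text
time: 16.2
tool_pos: [0.5216, 0.0775, 0.2831]
ee_rot: [-3.022, 0.669, 0.219]
wrist_force: [-0.9, 0.0, 1.4]
width: 0.033
finger_force: 0.0
```

```bash
python3 - <<'E'
from h import *
t=snap('top','top2');s=snap('scene','scene2')
# lid angle from its upper edge: lid-region points behind the chest
for n,q in(('top',t),('scene',s)):
    L=np.array([np.append(pt(q,u,v),[u,v]) for u in range(300,410) for v in range(140,215)])
    L=L[(abs(L[:,1]+.222)<.12)&(L[:,0]>.48)&(L[:,0]<.62)&(L[:,2]>.2)]
    print(n,len(L), L[np.argsort(-L[:,2])[:3]].round(3))
a=cv2.resize(t['image'][140:250,250:430,::-1],(540,330));b=cv2.resize(s['image'][130:250,260:440,::-1],(540,360))
cv2.imwrite('pics/v2.png',cv2.resize(np.vstack([a,b]),(450,575)))
E
```

```text
top 1335 [[ 5.35e-01 -3.13e-01  2.83e-01  3.87e+02  1.82e+02]
 [ 5.32e-01 -3.07e-01  2.82e-01  3.85e+02  1.83e+02]
 [ 5.32e-01 -3.10e-01  2.82e-01  3.86e+02  1.83e+02]]
scene 972 [[ 5.33e-01 -3.12e-01  2.81e-01  3.77e+02  1.49e+02]
 [ 5.24e-01 -1.03e-01  2.81e-01  3.18e+02  1.62e+02]
 [ 5.32e-01 -3.33e-01  2.81e-01  3.83e+02  1.48e+02]]
```

View pics/v2.png

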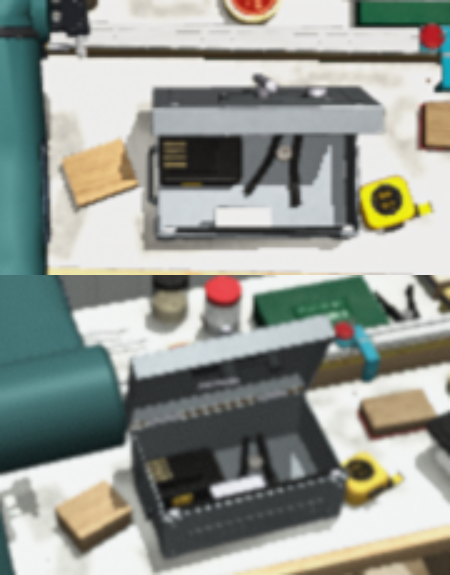

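The lid stands open: its edge measures about (0.533, 0.283), matching 1.25 rad. The handle is turned, bystanders are in place, and the arm is clear.

```bash
python3 -c "
from bench import robot; print(robot.close_job())"
```

```text
the job is handed in; nothing more can be done
None
```

The chest is open and handed in at about 16 s: the lid measures about 1.25 rad open, the handle is turned about 1.4 rad, the arm is clear, and nothing else on the bench appears moved; no verdict was shown.

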